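# Find the empty sugar magazine and hold it up for refilling

### The job

One of the three look-alike sugar magazines latched in the steel stand is empty; find it by feel, by pinching a magazine's two side catches together and lifting it to judge its weight, and let any full one back down into its own dock so that it is latched home again. Finish holding the empty magazine upright with its catches pinched, lifted about 10 cm above where it sat and clear of everything else; the program ends while still holding it, and nothing is put down. Do not knock away the teaspoon and the jam jar that stand close by.

Things in the scene. Friction and masses are not known exactly. Their poses are not given: they have to be found in the camera images.
- stand: Fixed steel stand, base plate 116 x 370 x 8 mm, with three docks in a row along its y axis, centres 130 mm apart (y = -130, 0, +130 mm). Origin on the worktop under the middle dock; x away from the robot, z up. Dock walls rise to 45 mm above the worktop; magazines stand 37 mm deep in them with 2 mm play on every side, held down by their catches (2 mm of free play upward).
- bay_1 (a point): Centre of the floor of the dock at the -y end of the stand's row, 8 mm above the worktop.
- bay_2 (a point): Centre of the floor of the dock at the middle of the stand's row, 8 mm above the worktop.
- bay_3 (a point): Centre of the floor of the dock at the +y end of the stand's row, 8 mm above the worktop.
- mag_a_grip (a point): Grip point of a closed white magazine, one of three exactly alike (58 deep x 34 wide x 97 mm tall, upright): on its centre line between its two catch pads, 76 mm above its underside; z up, y along the row. Starts latched in one of the docks (which one varies), underside 8 mm and this point 84 mm above the worktop. Two are full (520 g, +-15 %), one is empty (160 g, +-15 %): felt only, not seen.
- mag_a_left (a joint): The left (+y side) catch of mag_a: 0 = sprung out (latched), 0.006 m = pressed fully in, clear of the dock's ledge. Spring force 3 N at 0, 6 N fully in; it springs out by itself when let go.
- mag_a_right (a joint): The right (-y side) catch of mag_a: 0 = sprung out (latched), 0.006 m = pressed fully in, clear of the dock's ledge. Spring force 3 N at 0, 6 N fully in; it springs out by itself when let go.
- mag_b_grip (a point): Grip point of another of the three magazines, same shape and same point as mag_a_grip. Ribbed catch pads on the +y and -y sides, 24 mm wide (x), 30 mm high, at this point's height +-15 mm; 52 mm apart over their outer faces when relaxed, 40 mm when squeezed fully in; they stand 3 mm proud of the magazine's sides even then.
- mag_b_left (a joint): The left (+y side) catch of mag_b: 0 = sprung out (latched), 0.006 m = pressed fully in, clear of the dock's ledge. Spring force 3 N at 0, 6 N fully in; it springs out by itself when let go.
- mag_b_right (a joint): The right (-y side) catch of mag_b: 0 = sprung out (latched), 0.006 m = pressed fully in, clear of the dock's ledge. Spring force 3 N at 0, 6 N fully in; it springs out by itself when let go.
- mag_c_grip (a point): Grip point of another of the three magazines, same shape and same point as mag_a_grip. With both catches squeezed fully in it lifts straight out. Raised less than 19 mm, let down to the floor of its dock and released, it latches by itself; the catches must be squeezed on the way in as on the way out.
- mag_c_left (a joint): The left (+y side) catch of mag_c: 0 = sprung out (latched), 0.006 m = pressed fully in, clear of the dock's ledge. Spring force 3 N at 0, 6 N fully in; it springs out by itself when let go.
- mag_c_right (a joint): The right (-y side) catch of mag_c: 0 = sprung out (latched), 0.006 m = pressed fully in, clear of the dock's ledge. Spring force 3 N at 0, 6 N fully in; it springs out by itself when let go.
- teaspoon: Bystander: loose teaspoon, 133 mm long, lying on the worktop on the robot's side of the stand. Origin at the centre of its underside.
- jam_jar_mid (a point): Bystander: loose closed jam jar, 60 mm across, 75 mm tall, standing on the worktop behind the stand. This point is at its centre, half-way up.
There are look-alikes about, which are no part of the job. Leave any blue or green look-alike of the part that bears mag_b_grip alone.

How it is judged:
At the end, for the whole second after the job is handed in: One magazine hangs in the fingers, still, upright (15 deg), both catches over 4.5 mm in, grip point over 155 mm above the worktop, clear of stand and others; the two others, full (over 3 N on the stand), are within 6 mm of their start, upright, catches out (under 2 mm), untouched (((height (world z) of mag_a_grip above 0.155 m and angle between mag_a_grip's own z axis and vertical below 0.26 rad and value of joint each of mag_a_left, mag_a_right above 0.0045 m and contact force between mag_a and the fingers above 1 N and contact force between mag_a and stand below 0.05 N and linear speed of mag_a below 0.03 m/s and contact force between mag_a and mag_b below 0.05 N and contact force between mag_a and mag_c below 0.05 N and distance of each of mag_b_grip, mag_c_grip from where it was at the start of the episode below 0.006 m and angle between each of mag_b_grip, mag_c_grip's own z axis and vertical below 0.08 rad and value of joint each of mag_b_left, mag_b_right, mag_c_left, mag_c_right below 0.002 m and contact force between each of mag_b, mag_c and the arm below 0.1 N and contact force between each of mag_b, mag_c and the fingers below 0.1 N and contact force between each of mag_b, mag_c and stand above 3 N) or (height (world z) of mag_b_grip above 0.155 m and angle between mag_b_grip's own z axis and vertical below 0.26 rad and value of joint each of mag_b_left, mag_b_right above 0.0045 m and contact force between mag_b and the fingers above 1 N and contact force between mag_b and stand below 0.05 N and linear speed of mag_b below 0.03 m/s and contact force between mag_b and mag_a below 0.05 N and contact force between mag_b and mag_c below 0.05 N and distance of each of mag_a_grip, mag_c_grip from where it was at the start of the episode below 0.006 m and angle between each of mag_a_grip, mag_c_grip's own z axis and vertical below 0.08 rad and value of joint each of mag_a_left, mag_a_right, mag_c_left, mag_c_right below 0.002 m and contact force between each of mag_a, mag_c and the arm below 0.1 N and contact force between each of mag_a, mag_c and the fingers below 0.1 N and contact force between each of mag_a, mag_c and stand above 3 N) or (height (world z) of mag_c_grip above 0.155 m and angle between mag_c_grip's own z axis and vertical below 0.26 rad and value of joint each of mag_c_left, mag_c_right above 0.0045 m and contact force between mag_c and the fingers above 1 N and contact force between mag_c and stand below 0.05 N and linear speed of mag_c below 0.03 m/s and contact force between mag_c and mag_a below 0.05 N and contact force between mag_c and mag_b below 0.05 N and distance of each of mag_a_grip, mag_b_grip from where it was at the start of the episode below 0.006 m and angle between each of mag_a_grip, mag_b_grip's own z axis and vertical below 0.08 rad and value of joint each of mag_a_left, mag_a_right, mag_b_left, mag_b_right below 0.002 m and contact force between each of mag_a, mag_b and the arm below 0.1 N and contact force between each of mag_a, mag_b and the fingers below 0.1 N and contact force between each of mag_a, mag_b and stand above 3 N))); the arm keeps its last pose, push and grip.
It fails at once if the teaspoon or the jam jar is knocked away (moved over 30 mm) or the jar tipped (distance of any of teaspoon, jam_jar_mid from where it was at the start of the episode above 0.03 m or angle between jam_jar_mid's own z axis and vertical above 0.5 rad).
It fails at once if a magazine is dropped or laid over (tilted over 45 degrees) (angle between any of mag_a_grip, mag_b_grip, mag_c_grip's own z axis and vertical above 0.785 rad).
It also fails if it takes over 64 s, if anything falls off the work surface, if the arm or the gripper's body presses on something with over 40 N, if the wrist force passes 120 N, or if a joint passes its speed limit or range.

### The arm

A 6-joint arm with a two-finger parallel gripper is mounted at the origin on a cart in front of the work surface, level with it; the furniture and walls round the work are solid. World frame = base frame: x ahead of the robot, y to its left, z up, the work surface at z = 0. Lengths are in m, angles in rad, forces in N, time in s.
With the tool pointing down it reaches from about 0.275 to 0.875 m from the base axis. Payload 12.5 kg.
Tool frame: the origin (TCP) lies at the very end of the fingers, on their centre line; the grasp point (between the pads) lies 19 mm behind it; x points along the fingers, y is the direction in which the jaws open and shut, and the axes are right-handed (so a half turn about x gives the same grasp; the last joint's range is limited). The gripper opens to 85 mm and grips with 20 to 120 N. Pads are 22 mm wide; open, the fingers measure 114 mm over their backs; the gripper's body (76 mm by 85 mm) begins 54 mm behind the grasp point. The pads swing forward as they close: fully open they stand 13 mm farther back than shut.
Start: joints at [-1.187, 0.351, 1.652, -0, 1.139, -0.085], TCP at [0.249, -0.491, 0.231] pointing down, gripper open.
Joint ranges: [-2.75, 2.75], [-0.79, 2.1], [0.01, 2.65], [-1.57, 4.71], [0.07, 3.14], [-2.87, 2.87]. Speed limits (rad/s): [2.22, 2.22, 2.79, 3.14, 3.14, 3.14].

### API

Orientations are given as a 3x3 rotation matrix whose columns are the frame's x, y, z axes.
In Python, from bench import manip gives the robot as it stands. Calls block until the motion is done:
- manip.move_ptp(position, orientation): joint-space move of the TCP to a pose.
- manip.move_l(position, attitude=None, max_speed=0.15): straight line of the TCP; attitude=None keeps the orientation; max_speed is the mean speed in m/s.
- manip.move_j(angles): joint-space move.
- manip.set_gripper(opening, effort=None): opening from 0.0 (shut) to 1.0 (fully open); effort is the grip in N (None keeps the last); returns when the fingers have stopped.
- manip.dwell(seconds).
- manip.inverse_kinematics(position, orientation): joint angles nearest the present ones, or None.
- manip.grab_frame(name): name is "scene" or "side" or "wrist"; returns (picture, depth): 480x640x3 uint8, red, green, blue; 480x640 float32, m along the optical axis (not along the pixel's ray), 0 where there is no reading.
- manip.get_calibration(name): a dict with "camera_matrix" (3x3 intrinsics, pixels), "R" (3x3) and "t" (3): a world point X has camera coordinates R X + t. Camera axes: x right, y down, z forward; pixel columns grow to the right and rows downward; lengths in m; the calibration is good to about 2 mm. A picture is of the moment at which its call begins: read the wrist's pose just before it. get_calibration takes no time and is no camera call; for the wrist camera it gives the pose at the moment of the call.
A pose or a line that the arm cannot do raises manip.Unreachable and nothing moves.
- manip.sign_off(): hands the job in, once; it reports no verdict.
Trained networks look in the newest picture that a camera, given by its name, has taken for a name from the list of things; names that differ only in an ending like _2 or _b are one class to them, and where a whole thing is asked for, a point or a joint stands for the part that bears it (a point fixed in the world has none). Each returns a list of dicts, best first, with "confidence" (0 to 1); they miss things now and then, are a little off and sometimes report something else, mostly with a low value. They report only what shows in the picture. A call takes as long as a camera call. They do not tell look-alikes from the thing itself.
- manip.look_for(camera, name): "at" ([x, y, z] in m, in world coordinates, good to about 4 mm: the middle of the surface that is visible of it).
Readings, each from a call of its own:
- manip.current_time(): time.
- manip.current_qpos(): joint angles.
- manip.current_joint_vel(): joint speeds.
- manip.current_joint_torque(): joint torques, N m.
- manip.current_ee_pos(): TCP position.
- manip.current_tcp_rot(): TCP orientation.
- manip.current_force(): force on the tool from outside, world axes, zero at the start.
- manip.current_ft_torque(): the same for the moment, N m.
- manip.current_grip_width(): opening from 0.0 (shut) to 1.0 (fully open).
Only numpy, scipy, OpenCV 4.12 (cv2) and the standard library are available. Lean on these libraries where they do the work, as an engineer would, in place of code of your own. Each camera call takes 0.05 s, during which the arm holds its last target. There are 200 camera calls.

## Working session

There is one attempt and no reset: what is moved stays moved. The work goes in short steps, each a Python script; the robot and the scene stay as the last script left them, time stands still between calls to the robot, and variables do not carry over. Pictures are saved under pics/ and viewed, about 8 in all and at most 12, crops included, and the job is handed in when it is done.

```bash
mkdir -p pics; ls; python3 - <<'E'
from bench import manip
import cv2
for n in ("scene","side"):
    p,d=manip.grab_frame(n); cv2.imwrite(f"pics/{n}0.png",p[:,:,::-1])
    for k in ("mag_a_grip","stand","teaspoon","jam_jar_mid"):
        print(n,k,[([round(float(v),3) for v in r["at"]],round(r["confidence"],2)) for r in manip.look_for(n,k)])
    c=manip.get_calibration(n); print(c)
print(manip.current_time(),manip.current_force(),manip.current_tcp_rot())
E
```

```text
pics
scene mag_a_grip [([0.514, 0.146, 0.09], 0.68), ([0.504, 0.044, 0.008], 0.23)]
scene stand [([0.502, 0.038, 0.013], 0.7)]
scene teaspoon [([0.533, -0.111, 0.086], 0.69), ([0.425, 0.017, 0.009], 0.59), ([0.516, 0.148, 0.092], 0.48)]
scene jam_jar_mid [([0.633, -0.047, 0.064], 0.76)]
{'camera_matrix': array([[495.98505317,   0.        , 311.99600971],
       [  0.        , 495.98505317, 236.2606963 ],
       [  0.        ,   0.        ,   1.        ]]), 'R': array([[-0.74185418, -0.67052593,  0.00688116],
       [-0.49852189,  0.54463175, -0.6744273 ],
       [ 0.4484733 , -0.50375712, -0.73830919]]), 't': array([0.39722167, 0.26447873, 0.78330144])}
side mag_a_grip [([0.522, 0.117, 0.086], 0.72)]
side stand [([0.507, -0.112, 0.014], 0.62)]
side teaspoon [([0.429, -0.004, 0.009], 0.74)]
side jam_jar_mid [([0.639, -0.084, 0.052], 0.78)]
{'camera_matrix': array([[579.3169582 ,   0.        , 320.02617821],
       [  0.        , 579.3169582 , 245.60590835],
       [  0.        ,   0.        ,   1.        ]]), 'R': array([[ 0.99347376, -0.11291063,  0.01615787],
       [-0.04246499, -0.49761765, -0.86635639],
       [ 0.10586128,  0.8600162 , -0.49916483]]), 't': array([-0.48074008,  0.13092896,  0.85879069])}
0.5 [ 0.46908053 -0.47796023 -0.32015824] [[-2.96306526e-05  4.51784186e-01 -8.92127260e-01]
 [ 7.99097234e-05 -8.92127257e-01 -4.51784186e-01]
 [-9.99999996e-01 -8.46763029e-05 -9.66763651e-06]]
```

View pics/scene0.png

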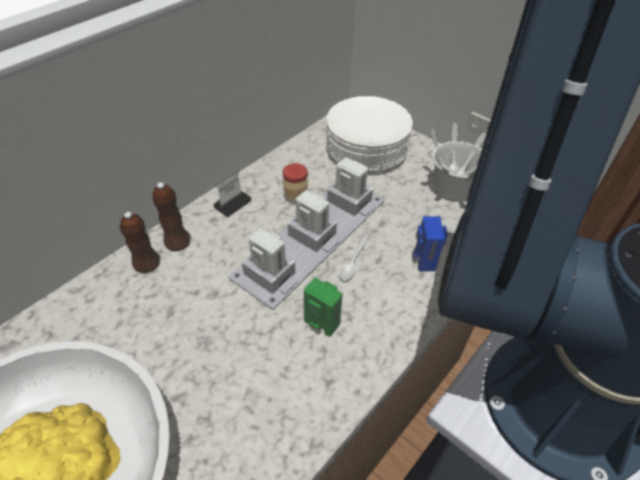

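View pics/side0.png

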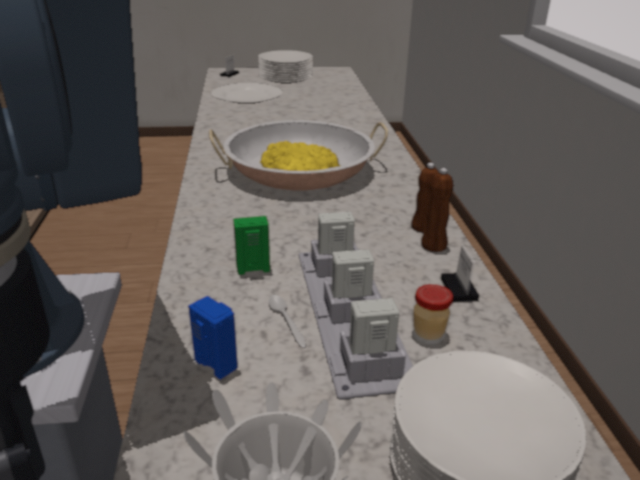

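The three white magazines are at scene (266,253), (311,213) and (351,178), with the spoon at (355,260) and the jar at (295,180). The only look-alikes are green at (322,305) and blue at (430,243), both off the stand, and I'll leave them alone. Next I'll get the stand pose from depth.

```bash
cat > h.py <<'E'
from bench import manip
import numpy as np, cv2
def cloud(n):
    c=manip.get_calibration(n); p,d=manip.grab_frame(n)
    v,u=np.mgrid[:480,:640]; K=c["camera_matrix"]
    X=np.stack([(u-K[0,2])/K[0,0]*d,(v-K[1,2])/K[1,1]*d,d],-1)
    W=(X-c["t"])@c["R"]; W[d==0]=np.nan
    return p,W
def tops(W,p,lo=.098,hi=.112,roi=(.42,.62,-.25,.3)):
    s=p.max(2).astype(int)-p.min(2)
    m=(W[...,2]>lo)&(W[...,2]<hi)&(W[...,0]>roi[0])&(W[...,0]<roi[1])&(W[...,1]>roi[2])&(W[...,1]<roi[3])&(s<50)
    n,l,st,_=cv2.connectedComponentsWithStats(m.astype(np.uint8))
    for i in range(1,n):
        if st[i,4]>40:
            q=W[l==i]; r=cv2.minAreaRect((q[:,:2]*1000).astype(np.float32))
            print(st[i,4],"mean",q.mean(0).round(4),"rect",np.round(r[0],1),np.round(r[1],1),round(r[2],1))
E
python3 - <<'E'
from h import *
for n in("scene","side"):
    p,W=cloud(n); print(n); tops(W,p)
E
```

```text
scene
345 mean [ 0.5386 -0.1219  0.1039] rect [ 541.  -126.2] [58.9 41.5] 0.5
417 mean [0.5307 0.0072 0.1039] rect [533.3   3.3] [59.6 40.2] 6.2
513 mean [0.5226 0.1364 0.1039] rect [524.8 132.9] [58.6 39.5] 3.4
side
402 mean [0.5243 0.1291 0.1048] rect [525.  132.8] [57.7 35.5] 2.0
561 mean [ 5.320e-01 -1.000e-04  1.048e-01] rect [532.8   3.5] [57.9 36.5] 3.2
806 mean [ 0.5392 -0.129   0.1047] rect [ 539.9 -122.5] [57.4 41.9] 2.6
```

```bash
cat >> h.py <<'E'
def pose_R(yaw,s=-1):
    y=s*np.array([-np.sin(yaw),np.cos(yaw),0]); x=np.array([0,0,-1.]); return np.stack([x,y,np.cross(x,y)],1)
E
python3 - <<'E'
from h import *
p=manip.current_ee_pos(); manip.move_l([p[0],p[1],.35])
R=pose_R(.06)
manip.move_ptp([.50,.003,.36],R)
print(manip.current_qpos().round(2),manip.current_time())
p,W=cloud("wrist"); cv2.imwrite("pics/w1.png",p[:,:,::-1]); tops(W,p)
print(manip.current_force())
E
```

```text
[-0.09  0.15  1.59 -0.    1.4   1.42] 3.5417
2207 mean [0.526  0.1322 0.1055] rect [524.9 132.9] [58.1 34.1] 3.5
2166 mean [0.5336 0.0036 0.1055] rect [532.5   3.5] [58.1 34. ] 3.3
2210 mean [ 0.5413 -0.125   0.1053] rect [ 540.4 -126.2] [58.  34.4] 3.2
51 mean [0.5246 0.1563 0.0986] rect [525.4 156.4] [18.2  4.4] 5.7
59 mean [0.5268 0.1095 0.0988] rect [526.4 109.4] [22.1  4.1] 2.8
56 mean [0.5306 0.0266 0.0986] rect [531.3  26.6] [22.   3.9] 2.3
56 mean [ 0.5337 -0.0201  0.0987] rect [534.  -19.7] [22.1  3.9] 4.7
[ 0.52524165 -0.51891903 -0.32770708]
```

View pics/w1.png

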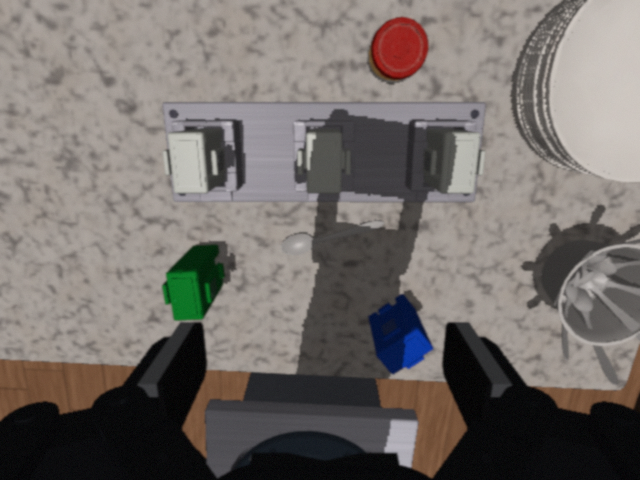

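The wrist view shows three white magazine tops at (190,162), (325,162) and (462,162). Their fitted rectangles are 58 x 34 mm at z 0.105, which matches the description, and the yaw is 3.4°. The green box (195,285) and blue box (400,335) are off the stand. I'll weigh the middle magazine first.

```bash
cat >> h.py <<'E'
C={1:(.5404,-.1262),2:(.5325,.0034),3:(.5249,.1329)}
Z=.062
def st(t): print(t,"F",manip.current_force().round(2),"z",manip.current_ee_pos().round(4),"w",round(manip.current_grip_width()*85,1),"t",round(manip.current_time(),1))
def weigh(b):
    R=pose_R(.0595); x,y=C[b]
    manip.set_gripper(1.0,40)
    manip.move_ptp([x,y,.20],R); manip.dwell(.3); st("hover")
    manip.move_l([x,y,Z],max_speed=.08); st("down")
    manip.set_gripper(0.,40); manip.dwell(.2); st("pinched")
    manip.move_l([x,y,Z+.012],max_speed=.02); manip.dwell(.5); st("lifted")
    p,_=manip.grab_frame("wrist"); cv2.imwrite(f"pics/lift{b}.png",p[:,:,::-1])
    return manip.current_force()
E
python3 - <<'E'
from h import *
weigh(2)
E
```

```text
hover F [-0.11 -0.51  0.03] z [0.5329 0.0034 0.2011] w 84.8 t 4.8
down F [-0.51  0.81 -0.25] z [0.5327 0.0034 0.0623] w 85.0 t 6.7
pinched F [-3.85  5.71 15.07] z [0.5329 0.004  0.0633] w 35.4 t 7.4
lifted F [-0.61  0.23 -1.54] z [0.5325 0.0034 0.074 ] w 34.8 t 8.7
```

View pics/lift2.png

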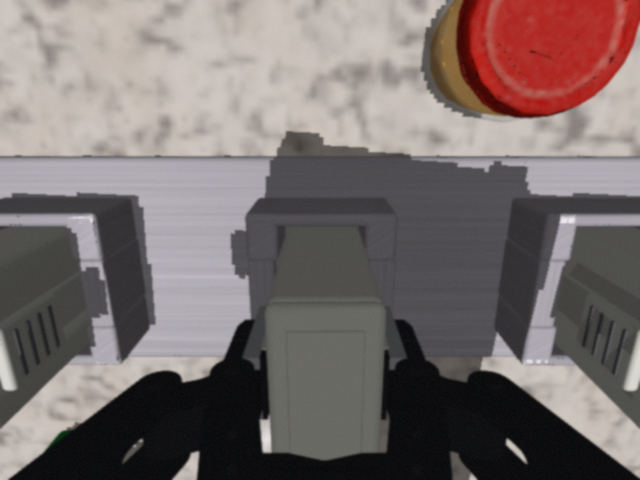

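The pull of 1.55 N matches the empty magazine (160 g). The width of 34.8 mm is less than the expected 40 mm, so I'll check that it actually rose.

```bash
python3 - <<'E'
from h import *
for n in("side","wrist"):
    p,W=cloud(n); print(n); tops(W,p,hi=.13)
    if n=="side": cv2.imwrite("pics/side2.png",cv2.resize(p[190:390,280:480,::-1],(600,600)))
st("now")
E
```

```text
side
243 mean [0.512  0.1287 0.1047] rect [512.9 132.4] [37.  34.1] 85.9
666 mean [ 0.5239 -0.0104  0.1129] rect [521.8  29.4] [ 56.8 159.3] 16.5
798 mean [ 0.5395 -0.129   0.1048] rect [ 540.1 -125.2] [57.6 37.2] 4.2
wrist
30943 mean [0.5415 0.0025 0.1172] rect [535.7   1.9] [ 53.5 102.1] 4.0
249 mean [0.5231 0.1086 0.0985] rect [523.9 108.5] [17.4  4.9] 0.2
159 mean [ 0.5346 -0.1021  0.0984] rect [ 535.1 -101.4] [14.7  4.4] 13.7
83 mean [0.5228 0.0508 0.1287] rect [523.4  50.1] [2.8 5.8] 54.0
83 mean [ 0.5285 -0.0478  0.1286] rect [528.5 -47.6] [4.3 1.9] 75.9
now F [-0.29 -0.4  -1.61] z [0.5325 0.0034 0.074 ] w 34.4 t 8.8
```

View pics/side2.png

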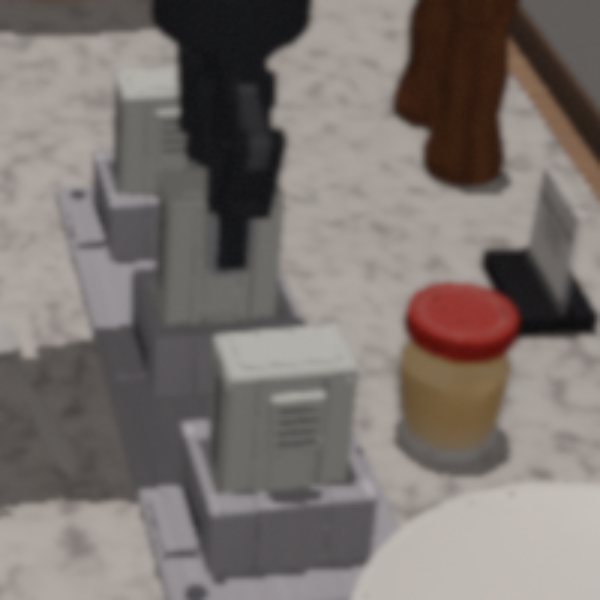

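The side crop shows the middle magazine held by the pads on its catches at (235,230). The top rose from 0.1055 to 0.117, the full 12 mm. I'll reweigh at 17 mm, and lift it out if the reading is still light.

```bash
python3 - <<'E'
from h import *
x,y=C[2]
manip.move_l([x,y,Z+.017],max_speed=.02); f=[]
for i in range(8): manip.dwell(.1); f.append(manip.current_force()[2])
print(np.mean(f)); st("17mm")
if -2.5<np.mean(f)<-.9:
    manip.move_l([x,y,Z+.10],max_speed=.05); manip.dwell(.8); st("up")
    p,W=cloud("side"); tops(W,p,hi=.24); cv2.imwrite("pics/side3.png",cv2.resize(p[150:390,260:500,::-1],(600,600)))
    p,W=cloud("wrist"); tops(W,p); 
    z=W[...,2]; m=(z>.195)&(z<.215); print("top z",np.nanmedian(z[m]),m.sum())
    cv2.imwrite("pics/w3.png",p[:,:,::-1])
E
```

```text
-1.3768679973754896
17mm F [-0.52  0.17 -1.94] z [0.5325 0.0034 0.079 ] w 34.7 t 10.0
up F [-0.58 -0.77 -2.09] z [0.5325 0.0034 0.162 ] w 34.8 t 12.6
3317 mean [ 0.5276 -0.0061  0.1692] rect [528.   47.2] [ 58.6 211.3] 5.5
816 mean [ 0.5392 -0.1292  0.1047] rect [ 540.4 -125.8] [58.  36.2] 2.3
7285 mean [0.5277 0.1319 0.1051] rect [525.2 137.1] [57.8 43.2] 3.5
7277 mean [ 0.5427 -0.1247  0.105 ] rect [ 541.  -129.9] [58.4 43.1] 3.7
95 mean [0.5614 0.0031 0.1106] rect [561.4   3.3] [ 1.2 29.9] 2.2
196 mean [0.5269 0.1093 0.0985] rect [527.  109.4] [23.   4.8] 3.6
162 mean [ 0.5402 -0.1022  0.0985] rect [ 539.9 -102.1] [21.1  4.7] 4.0
top z 0.20435705249465252 24894
```

View pics/side3.png

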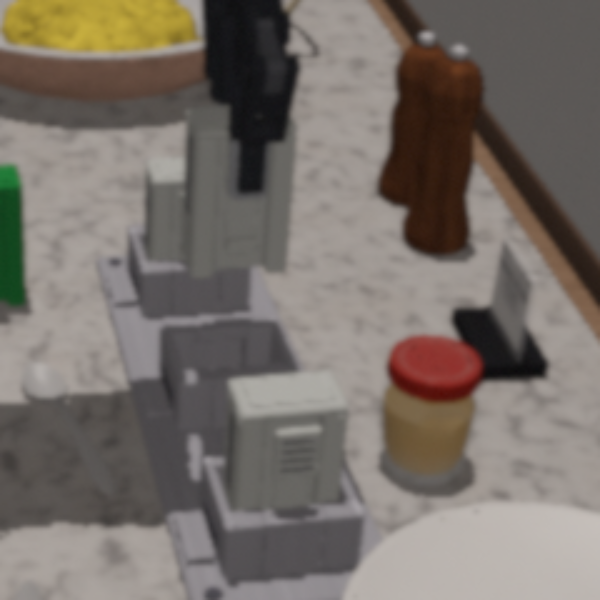

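View pics/w3.png

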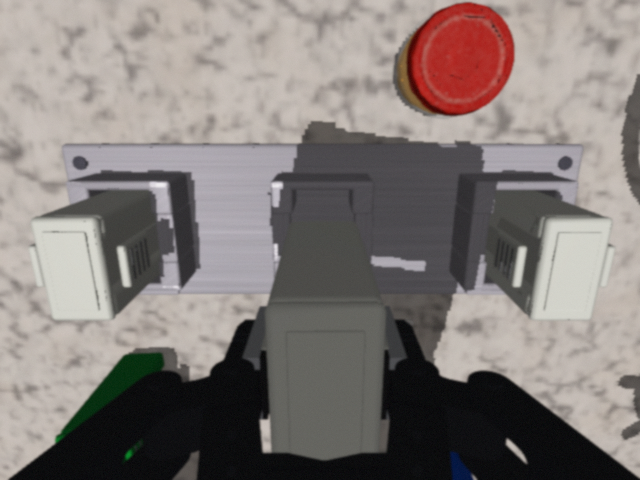

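The middle magazine hangs upright at side crop (240,200), clear above its empty dock at (230,360). The jar, the spoon and both neighbours are where they started. The pull stays between 1.4 and 2.1 N, and a full one would read at least 4.3 N, so this is the empty one.

```bash
python3 - <<'E'
from h import *
manip.dwell(.5); st("final"); print(manip.sign_off())
E
```

```text
final F [ 0.51 -0.37 -1.98] z [0.5325 0.0034 0.162 ] w 34.5 t 13.2
the job is handed in; nothing more can be done
None
```

The empty magazine was the middle one (bay_2), the first I tried. I handed the job in at 13.2 s while holding it about 10 cm above its dock, catches pinched; no verdict was reported.

- **Weight:** the downward pull was 1.4 to 2.1 N over several readings. An empty magazine should pull about 1.6 N and a full one at least 4.3 N.
- **Height and clearance:** the top measured about 0.204 m, which puts the grip point near 0.183 m against the required 0.155 m. In the pictures it hangs upright and clear of the stand.
- **The other two:** I never touched them, so their weights were not felt. After the lift, they measured within about 4 mm of where they started, which is about the measuring error. The spoon and jar had not visibly moved.
- **Check that disagreed:** the gripper width read about 34.7 mm, where fully pressed catches should give 40 mm. I put this down to the width scale; the magazine came out of its latches freely. I could not measure how far the catches are pressed in.

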